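# Open the vacuum valve by one turn of its hand wheel

### The arm

A 6-joint arm with a two-finger parallel gripper is mounted at the origin on a cart in front of the work surface, level with it; the furniture and walls round the work are solid. World frame = base frame: x ahead of the robot, y to its left, z up, the work surface at z = 0. Lengths are in m, angles in rad, forces in N, time in s.
With the tool pointing down it reaches from about 0.25 to 0.775 m from the base axis. Payload 4 kg.
Tool frame: the origin (TCP) lies midway between the tips of the shut fingers; the grasp point (between the pads) lies 19 mm behind it; z points along the fingers, y is the line along which they close (so a half turn about z gives the same grasp; the last joint's range is limited). The gripper opens to 94 mm and grips with 3 to 60 N. Pads are 16 mm wide; open, the fingers measure 119 mm over their backs; the gripper's body (75 mm by 177 mm) begins 78 mm behind the grasp point.
Start: joints at [-1.205, 0.087, 1.371, -0, 1.684, -0.103], TCP at [0.248, -0.491, 0.206] pointing down, gripper open.
Joint ranges: [-3.1, 3.1], [-0.76, 2.03], [0.27, 2.55], [-1.08, 4.22], [0.17, 2.65], [-2.57, 2.57]. Speed limits (rad/s): [2.79, 2.79, 3.14, 3.14, 3.14, 3.14].

### API

Orientations are given as [roll, pitch, yaw] about the fixed x, y, z axes, in that order (R = Rz(yaw) Ry(pitch) Rx(roll)).
In Python, from bench import sensors, eyes, job gives the robot as it stands.
- The arm moves only by the tool arm_command, never from a script. Its argument "series" is a list of rows, each a list of 7 numbers: the opening, from 0 (shut) to 1 (fully open), then the shift along the tool's x, y, z in cm, then the turn, a rotation vector about the tool's x, y, z in rad. In form: [[fingers, dx, dy, dz, wx, wy, wz], ...]. A call has 1 to 20 rows; each row shifts and turns the commanded pose from where the row before left it, along the tool's axes as they then stand; what a row does not reach is not made up. A row lasts 1/10 s, in which the tool goes at most 50 mm and 8.59 degrees, less where a joint would pass 70% of its speed; a pose out of reach is approached as far as the arm can. A call with a gripper value outside its range is refused whole. The fingers move at their own pace and stop on an object; the grip force is fixed at half the most. Time passes only in rows, so rows that do not move let the fingers close. It gives the time, the measured TCP pose, the force and the opening at its end, in the units of the state.
- sensors.get_obs(): the state, without advancing time (a new reading comes with each control period).
- eyes.snapshot(name): name is "side" or "top"; returns the picture (400x640x3 uint8, blue, green, red); there is no depth.
- eyes.get_calibration(name): a dict with "mtx" (3x3 intrinsics, pixels), "R" (3x3) and "t" (3): a world point X has camera coordinates R X + t. Camera axes: x right, y down, z forward; pixel columns grow to the right and rows downward; lengths in m; the calibration is good to about 2 mm. A picture is of the moment at which its call begins. get_calibration takes no time and is no camera call.
- job.close_job(): hands the job in, once; it reports no verdict.
The state is a dict: "time": time; "joint_positions": joint angles; "qvel": joint speeds; "joint_torque": joint torques, N m; "tool_pos": TCP position; "ee_rot": TCP orientation; "wrist_force": force on the tool from outside, world axes, zero at the start; "wrist_torque": the same for the moment, N m; "width": finger opening in m.
Only numpy, scipy, OpenCV 4.12 (cv2) and the standard library are available. Lean on these libraries where they do the work, as an engineer would, in place of code of your own. Each camera call takes 0.05 s, during which the arm holds its last target. There are 200 camera calls.

### The job

The vacuum valve is closed, with the black upright handle of its blue hand wheel standing at the red mark on the dial. Open it by exactly one turn: with the fingertips, without gripping the handle, gently push the handle round counter-clockwise as seen from above until it stands at the red mark again. Leave the wheel there, take the fingers away, and do not move the vial, objective case, tape roll and lens ring around the valve.

Things in the scene. Friction and masses are not known exactly. Their poses are not given: they have to be found in the camera images.
- valve: the fixed vacuum valve, bolted down, a steel body under a white round dial (152 mm across, top 51 mm above the work surface) with black ticks and one red mark. Origin on the wheel's axis, 10 mm above the work surface; z up along the axis; x points from the axis to the red mark. It stands on a fixed aluminium plate 160 x 160 x 10 mm. The valve may be turned any way about the vertical.
- red_mark (a point): centre of the red mark, a 17 x 8 mm bar on the rim of the white dial, 67 mm from the wheel's axis, top 53.5 mm above the work surface. Over the dial, the wheel's blue rim (tube 12 mm thick, 116 mm over all; 3 spokes) has its top at 71 mm, the hub's top is at 77 mm; nothing of the valve but the handle stands higher.
- handle (a point): the black handle on the rim of the blue hand wheel: an upright oval post, 20 mm long along the rim and 13 mm across it, 46 mm tall, standing 52 mm from the wheel's axis. This point is on its centre line, 95 mm above the work surface; the post goes on 22 mm above it (top at 117 mm) and 24 mm below it. It is smooth and slippery (friction about 0.15).
- wheel (a joint): angle of the hand wheel in rad, growing counter-clockwise as seen from above; 0 (closed, a hard stop, the start) has the handle at the red mark, 2 pi = 6.283 is one turn open with the handle at the red mark again; it could go on to 7.48. It moves stiffly (about 0.1 N m, 2 N at the handle, and a little more when turned faster) and stays where it is left.
- vial3: glass vial with a black cap, 28 mm across, 60 mm tall, standing loose about 150 mm from the valve's axis; origin at the centre of its underside; leave it alone
- objective_case: white and black round objective case, 34 mm across, 68 mm tall, standing loose about 140 mm from the valve's axis; origin at the centre of its underside; leave it alone
- tape_roll: roll of cream paper tape lying flat, 69 mm across, 18 mm tall, loose, about 175 mm from the valve's axis; origin at the centre of its underside; leave it alone
- lens_mount: black lens ring lying flat, 33 mm across, 10 mm tall, loose, about 150 mm from the valve's axis; origin at the centre of its underside; leave it alone

How it is judged:
On the way, in this order (a step that is already met when the one before it is completed fails the run):
1. the wheel has been pushed through a quarter turn (value of joint wheel above 1.5708 rad).
2. the wheel has been pushed through half a turn (value of joint wheel above 3.14159 rad).
3. the wheel has been pushed through three quarters of a turn (value of joint wheel above 4.71239 rad).
At the end, for the whole second after the job is handed in: The wheel rests one full turn (2 pi rad, within 0.15 rad) from where it began, the handle at the red mark; the vial, objective case, tape roll and lens ring are within 12 mm of where they stood (value of joint wheel between 6.13319 and 6.43319 rad and velocity of joint wheel between -0.05 and 0.05 rad/s and distance of each of vial3, objective_case, tape_roll, lens_mount from where it was at the start of the episode below 0.012 m); the robot touches nothing.
It fails at once if the handle is pinched: its leading and trailing halves are both pressed by the fingers with more than 2 N (contact force between the fingers and handle_rear above 2 N and contact force between the fingers and handle_lead above 2 N).
It fails at once if the valve, its wheel or handle is pushed with more than 40 N (contact force between any of the fingers, the arm and valve above 40 N).
It fails at once if the wheel is flung round faster than 4 rad/s (velocity of joint wheel above 4 rad/s).
It fails at once if the vial, objective case, tape roll or lens ring is moved or lifted by more than 12 mm (distance of any of vial3, objective_case, tape_roll, lens_mount from where it was at the start of the episode above 0.012 m).
It also fails if it takes over 72 s, if anything falls off the work surface, if the arm or the gripper's body presses on something with over 40 N, if the wrist force passes 120 N, or if a joint passes its speed limit or range.

## Working session

There is one attempt and no reset: what is moved stays moved. The work goes in short steps, Python scripts to look and compute and a tool call to move; the robot and the scene stay as the last step left them, time stands still between calls to the robot, and variables do not carry over. Pictures are saved under pics/ and viewed, on a budget of 10 in all, crops included, one or two more only if the job needs it, and the job is handed in when it is done.

Besides the shell and the picture viewer there is one more tool, called after "Call:" as name([rows], argument=value, ...), one row to a line, values as JSON. arm_command: Moves the arm, as the interface text tells. Its arguments: {"type":"object","properties":{"series":{"type":"array","items":{"type":"array","items":{"type":"number"}}}},"required":["series"]}

```bash
mkdir -p pics; python3 - <<'E'
from bench import sensors, eyes
import cv2
for n in ("top","side"):
    cv2.imwrite(f"pics/{n}0.png",eyes.snapshot(n)); c=eyes.get_calibration(n)
    print(n,c["mtx"].round(1).tolist(),(-c["R"].T@c["t"]).round(3),c["R"].round(2).tolist())
o=sensors.get_obs();print({k:(v if isinstance(v,float) else [round(float(a),3) for a in __import__('numpy').ravel(v)]) for k,v in o.items()})
E
```

```text
top [[453.7, 0.0, 321.6], [0.0, 453.7, 200.6], [0.0, 0.0, 1.0]] [0.44  0.327 0.953] [[-0.03, -1.0, -0.03], [-1.0, 0.03, -0.08], [0.08, 0.03, -1.0]]
side [[466.8, 0.0, 317.4], [0.0, 466.8, 203.0], [0.0, 0.0, 1.0]] [0.193 1.064 0.426] [[-0.9, -0.43, 0.01], [-0.18, 0.35, -0.92], [0.39, -0.83, -0.39]]
{'time': 0.1, 'joint_positions': [-1.205, 0.088, 1.372, -0.0, 1.684, -0.103], 'qvel': [0.0, -0.001, -0.004, 0.001, -0.003, -0.001], 'joint_torque': [0.003, -34.125, -30.33, 0.072, 0.03, -0.0], 'tool_pos': [0.248, -0.49, 0.204], 'ee_rot': [-3.14, -0.0, 0.469], 'wrist_force': [-0.104, -0.458, -0.431], 'wrist_torque': [-0.009, 0.024, 0.016], 'width': 0.09408143379470398}
```

View pics/top0.png

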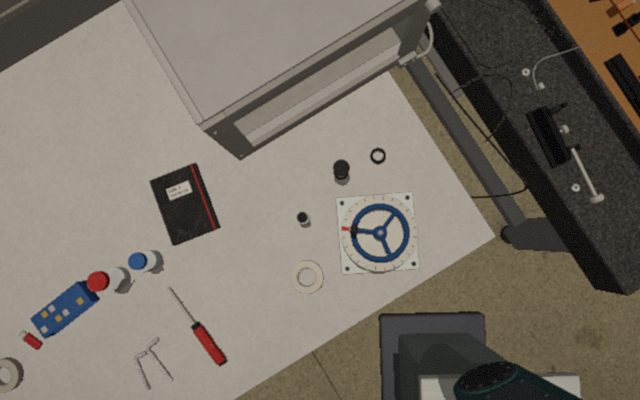

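View pics/side0.png

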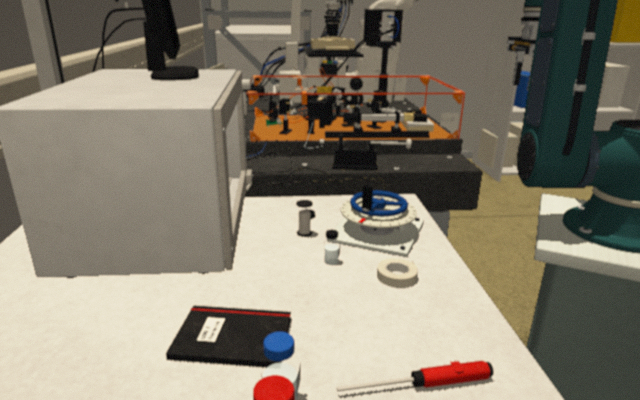

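Top view: wheel hub at about (380,233), red mark at (346,229), and the handle over the rim at about (358,231). The side view agrees, with the handle upright at (368,197) beside the red mark. Next I fit the axis and the mark.

```bash
cat > h.py <<'E'
import numpy as np, cv2
from bench import sensors, eyes
def ray(n,px,z):
    c=eyes.get_calibration(n);R,t=np.array(c["R"]),np.array(c["t"]).ravel()
    p=np.atleast_2d(px).astype(float);d=np.c_[p,np.ones(len(p))]@np.linalg.inv(c["mtx"]).T@R
    o=-R.T@t; return (o+d*((z-o[2])/d[:,2])[:,None])[:,:2]
def proj(n,X):
    c=eyes.get_calibration(n);x=(np.atleast_2d(X)@np.array(c["R"]).T+np.ravel(c["t"]))@np.array(c["mtx"]).T
    return x[:,:2]/x[:,2:]
def circ(P):
    s=np.linalg.lstsq(np.c_[2*P,np.ones(len(P))],(P**2).sum(1),rcond=None)[0]
    return s[:2],np.sqrt(s[2]+s[:2]@s[:2])
E
python3 - <<'E'
from h import *
im=cv2.imread("pics/top0.png").astype(int);b,g,r=im[...,0],im[...,1],im[...,2]
y,x=np.mgrid[:400,:640];roi=(abs(x-378)<50)&(abs(y-233)<50)
m=roi&(b>r+40)
cs,_=cv2.findContours(m.astype(np.uint8),cv2.RETR_EXTERNAL,cv2.CHAIN_APPROX_NONE)
P=ray("top",max(cs,key=len)[:,0],0.065);c,R=circ(P)
for _ in range(5):
    k=abs(np.linalg.norm(P-c,axis=1)-R)<.004;c,R=circ(P[k])
print("wheel",c,R,k.sum(),len(k))
q=np.argwhere(roi&(r>g+60)&(r>b+60))[:,::-1];print("red px",q.mean(0),len(q))
rm=ray("top",q.mean(0),.0535)[0]-c;print("red",rm,np.linalg.norm(rm),np.arctan2(rm[1],rm[0]))
d=np.argwhere(roi&(abs(x-357)<12)&(abs(y-231)<12)&(im.max(2)<50))[:,::-1];print("dark",d.mean(0),len(d))
for z in (.095,.117):
    h=ray("top",d.mean(0),z)[0]-c;print(h,np.linalg.norm(h),np.arctan2(h[1],h[0]))
for n,p in dict(vial=(303,217),case=(342,165),lens=(378,156),tape=(308,277),box=(240,157)).items():
    w=ray("top",p,.0)[0];print(n,w,np.linalg.norm(w-c))
i=cv2.resize(cv2.imread("pics/top0.png")[130:310,260:440],None,fx=3.3,fy=3.3,interpolation=cv2.INTER_CUBIC)
cv2.imwrite("pics/crop.png",i)
E
```

```text
wheel [0.44803423 0.23955839] 0.048667831554511085 85 307
red px [345.13043478 228.30434783] 23
red [0.00997137 0.06590687] 0.06665691301960208 1.420640320998642
dark [353.78787879 230.40909091] 66
[0.00471004 0.05071703] 0.05093527024608881 1.4781929406616696
[0.00437056 0.05164849] 0.05183308060145176 1.486376187761139
vial [0.4852956  0.39200752] 0.15693675753487793
case [0.59317278 0.30664476] 0.15989302366969735
lens [0.61000165 0.22991056] 0.1622545022581684
tape [0.36009889 0.38454301] 0.1695675838721712
box [0.61732123 0.52373   ] 0.3307742255616483
```

View pics/crop.png

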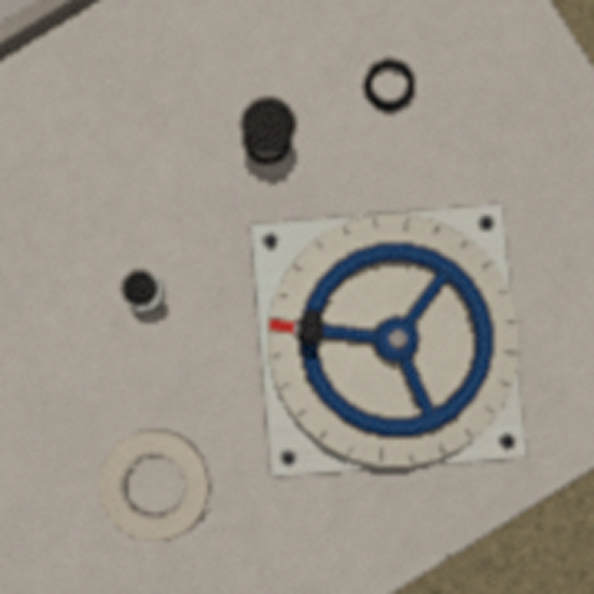

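The crop shows the hub at crop (398,339), which is full-image (380.6,232.7). The red mark is at (345,228), with the dark handle just inside it. The rim contour was broken by the handle, so that fit is biased. I'll refit on the outer hull only and plan the approach.

```bash
python3 - <<'E'
from h import *
im=cv2.imread("pics/top0.png").astype(int);b,g,r=im[...,0],im[...,1],im[...,2]
y,x=np.mgrid[:400,:640];m=(abs(x-378)<50)&(abs(y-233)<50)&(b>r+40)
P=ray("top",np.argwhere(m)[:,::-1],.065)
H=P[cv2.convexHull(P.astype(np.float32),returnPoints=False).ravel()]
c,R=circ(H)
for _ in range(5):
    k=abs(np.linalg.norm(H-c,axis=1)-R)<.003;c,R=circ(H[k])
print(c,R,k.sum(),len(k)); print("hub",ray("top",(380.6,232.7),.077))
rm=ray("top",(345.13,228.3),.0535)[0]-c;print("red",rm,np.linalg.norm(rm),np.arctan2(rm[1],rm[0]))
E
```

```text
[0.44798164 0.23878673] 0.0551922229621736 43 43
hub [[0.44722195 0.23828853]]
red [0.01003256 0.06667912] 0.06742964781375535 1.4214561849544698
```

Axis at about (0.4475, 0.2385), red mark direction 1.42 rad. I'll approach with the fingers shut, keeping in near the base to avoid the black bench.

Call:
arm_command([
  [0,2.06,-3.19,-0.3,0,0,0],
  [0,2.06,-3.19,-0.3,0,0,0],
  [0,2.06,-3.19,-0.3,0,0,0],
  [0,2.06,-3.19,-0.3,0,0,0],
  [0,2.06,-3.19,-0.3,0,0,0],
  [0,2.06,-3.19,-0.3,0,0,0],
  [0,2.06,-3.19,-0.3,0,0,0],
  [0,2.06,-3.19,-0.3,0,0,0],
  [0,2.06,-3.19,-0.3,0,0,0],
  [0,2.06,-3.19,-0.3,0,0,0],
  [0,2.06,-3.19,-0.3,0,0,0],
  [0,2.06,-3.19,-0.3,0,0,0],
  [0,2.06,-3.19,-0.3,0,0,0],
])

```text
time: 1.4
tool_pos: [0.2996, 0.0018, 0.2443]
ee_rot: [3.141, -0.0, 0.468]
wrist_force: [1.2, 0.1, 0.6]
width: 0.0006
```

Call:
arm_command([
  [0,2.89,-1.63,0,0,0,0],
  [0,2.89,-1.63,0,0,0,0],
  [0,2.89,-1.63,0,0,0,0],
  [0,2.89,-1.63,0,0,0,0],
  [0,2.89,-1.63,0,0,0,0],
  [0,2.89,-1.63,0,0,0,0],
  [0,2.89,-1.63,0,0,0,0],
  [0,2.89,-1.63,0,0,0,0],
  [0,2.89,-1.63,0,0,0,0],
  [0,2.89,-1.63,0,0,0,0],
  [0,0,0,0,0,0,0.12],
  [0,0,0,0,0,0,0.12],
  [0,0,0,0,0,0,0.12],
  [0,0,0,0,0,0,0.12],
  [0,0,0,0,0,0,0.12],
  [0,0,0,0,0,0,0],
  [0,0,0,0,0,0,0],
])

```text
time: 3.1
tool_pos: [0.484, 0.2762, 0.244]
ee_rot: [3.141, 0.001, -0.129]
wrist_force: [-0.1, 0.0, -0.4]
width: 0.0006
```

Call:
arm_command([
  [0,0,0,3,0,0,0],
  [0,0,0,3,0,0,0],
  [0,0,0,3,0,0,0],
  [0,0,0,2,0,0,0],
  [0,0,0,0,0,0,0],
])

```text
time: 3.6
tool_pos: [0.4818, 0.2752, 0.1303]
ee_rot: [3.137, 0.007, -0.13]
wrist_force: [-0.8, -0.4, -1.4]
width: 0.0006
```

```bash
cat > look.py <<'E'
import sys
from h import *
a=eyes.snapshot("side")[130:290,270:450];b=eyes.snapshot("top")[150:310,290:450]
cv2.imwrite(f"pics/{sys.argv[1]}.png",np.hstack([cv2.resize(i,(400,400),interpolation=cv2.INTER_CUBIC) for i in (a[:, :160],b)]))
E
python3 look.py v1
```

```text
(no output)
```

View pics/v1.png

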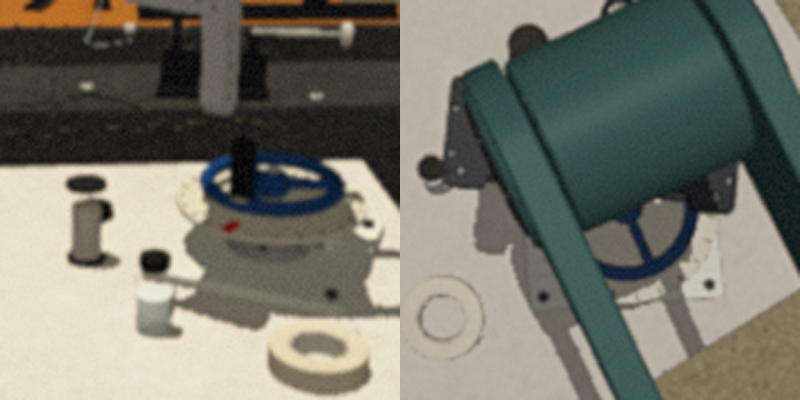

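The side view shows the shut fingertips at (220,110), above and behind the handle whose top is at (243,140). The gap is clear, so I lower the fingers behind the handle and generate the arc rows.

Call:
arm_command([
  [0,0,0,2,0,0,0],
  [0,0,0,1.5,0,0,0],
  [0,0,0,0.5,0,0,0],
  [0,0,0,0,0,0,0],
  [0,0,0,0,0,0,0],
])

```text
time: 4.2
tool_pos: [0.4847, 0.2764, 0.0953]
ee_rot: [-3.141, -0.001, -0.131]
wrist_force: [0.5, -0.4, 0.4]
width: 0.0002
```

```bash
cat > plan.py <<'E'
import sys
from h import *
# plan.py alpha_now n step : rows along the arc, in tool axes (tool down: dx=cos, dy=-sin of the world shift seen from yaw)
n,st=int(sys.argv[1]),float(sys.argv[2]); C=np.array([.4475,.2385]); R=.052
o=sensors.get_obs();p=np.array(o["tool_pos"]);yaw=o["ee_rot"][2]
a=np.arctan2(*(p[:2]-C)[::-1])
prev=float(sys.argv[3]) if len(sys.argv)>3 else a   # unwrap near this
a+=2*np.pi*round((prev-a)/2/np.pi); yaw+=2*np.pi*round((np.clip(a-1.22,-.13,4.35)-yaw)/2/np.pi)
print("alpha",round(a,3),"r",np.linalg.norm(p[:2]-C).round(4),"z",p[2].round(4),"yaw",round(yaw,3),"q6",round(o["joint_positions"][5],3),"F",np.round(o["wrist_force"],1))
q=p[:2];rows=[]
for k in range(n):
    a+=st; t=C+R*np.array([np.cos(a),np.sin(a)]);d=(t-q)*100
    d*=min(1,.45/np.linalg.norm(d)) # cm
    y2=np.clip(a-1.22,-.13,4.35);w=round(np.clip(yaw-y2,-.1,.1),3)
    r=[0,round(d@[np.cos(yaw),np.sin(yaw)],2),round(d@[np.sin(yaw),-np.cos(yaw)],2),0,0,0,w];rows.append(r)
    q=q+(r[1]*np.array([np.cos(yaw),np.sin(yaw)])+r[2]*np.array([np.sin(yaw),-np.cos(yaw)]))/100;yaw-=w
print(rows,"end alpha",round(a,3))
E
python3 plan.py 20 0.06 0.8
```

```text
alpha 0.795 r 0.0531 z 0.0953 yaw -0.131 q6 2.119 F [ 0.5 -0.4  0.4]
[[0, np.float64(-0.32), np.float64(-0.09), 0, 0, 0, np.float64(-0.001)], [0, np.float64(-0.27), np.float64(-0.16), 0, 0, 0, np.float64(-0.0)], [0, np.float64(-0.27), np.float64(-0.15), 0, 0, 0, np.float64(-0.0)], [0, np.float64(-0.29), np.float64(-0.13), 0, 0, 0, np.float64(-0.0)], [0, np.float64(-0.29), np.float64(-0.12), 0, 0, 0, np.float64(-0.005)], [0, np.float64(-0.29), np.float64(-0.1), 0, 0, 0, np.float64(-0.06)], [0, np.float64(-0.3), np.float64(-0.09), 0, 0, 0, np.float64(-0.06)], [0, np.float64(-0.29), np.float64(-0.1), 0, 0, 0, np.float64(-0.06)], [0, np.float64(-0.3), np.float64(-0.1), 0, 0, 0, np.float64(-0.06)], [0, np.float64(-0.3), np.float64(-0.1), 0, 0, 0, np.float64(-0.06)], [0, np.float64(-0.29), np.float64(-0.1), 0, 0, 0, np.float64(-0.06)], [0, np.float64(-0.3), np.float64(-0.1), 0, 0, 0, np.float64(-0.06)], [0, np.float64(-0.3), np.float64(-0.09), 0, 0, 0, np.float64(-0.06)], [0, np.float64(-0.29), np.float64(-0.1), 0, 0, 0, np.float64(-0.06)], [0, np.float64(-0.3), np.float64(-0.1), 0, 0, 0, np.float64(-0.06)], [0, np.float64(-0.29), np.float64(-0.1), 0, 0, 0, np.float64(-0.06)], [0, np.float64(-0.3), np.float64(-0.1), 0, 0, 0, np.float64(-0.06)], [0, np.float64(-0.3), np.float64(-0.09), 0, 0, 0, np.float64(-0.06)], [0, np.float64(-0.29), np.float64(-0.1), 0, 0, 0, np.float64(-0.06)], [0, np.float64(-0.3), np.float64(-0.1), 0, 0, 0, np.float64(-0.06)]] end alpha 1.995
```

Call:
arm_command([
  [0,-0.3,-0.1,0.1,0,0,0],
  [0,-0.27,-0.16,0.1,0,0,0],
  [0,-0.27,-0.15,0.1,0,0,0],
  [0,-0.29,-0.13,0.1,0,0,0],
  [0,-0.29,-0.12,0,0,0,0],
  [0,-0.29,-0.1,0,0,0,-0.06],
  [0,-0.3,-0.1,0,0,0,-0.06],
  [0,-0.29,-0.1,0,0,0,-0.06],
  [0,-0.3,-0.1,0,0,0,-0.06],
  [0,-0.29,-0.1,0,0,0,-0.06],
  [0,-0.3,-0.1,0,0,0,-0.06],
  [0,-0.29,-0.1,0,0,0,-0.06],
  [0,-0.3,-0.1,0,0,0,-0.06],
  [0,-0.29,-0.1,0,0,0,-0.06],
  [0,-0.3,-0.1,0,0,0,-0.06],
])

```text
time: 5.7
tool_pos: [0.4416, 0.2909, 0.0909]
ee_rot: [3.141, -0.003, 0.471]
wrist_force: [2.4, 1.1, -1.1]
width: 0.0003
```

```bash
sed -i 's/print(rows,/print(np.array(rows)[:,[1,2,6]].tolist(),/' plan.py; python3 plan.py 20 0.06 1.7;python3 look.py v2
```

```text
alpha 1.682 r 0.0527 z 0.0909 yaw 0.471 q6 1.575 F [ 2.4  1.1 -1.1]
[[-0.32, -0.03, -0.051], [-0.3, -0.1, -0.06], [-0.29, -0.1, -0.06], [-0.3, -0.1, -0.06], [-0.3, -0.1, -0.06], [-0.29, -0.09, -0.06], [-0.3, -0.1, -0.06], [-0.29, -0.1, -0.06], [-0.3, -0.1, -0.06], [-0.29, -0.1, -0.06], [-0.3, -0.1, -0.06], [-0.3, -0.1, -0.06], [-0.29, -0.09, -0.06], [-0.3, -0.1, -0.06], [-0.3, -0.1, -0.06], [-0.29, -0.1, -0.06], [-0.3, -0.1, -0.06], [-0.29, -0.1, -0.06], [-0.3, -0.09, -0.06], [-0.3, -0.1, -0.06]] end alpha 2.882
```

View pics/v2.png

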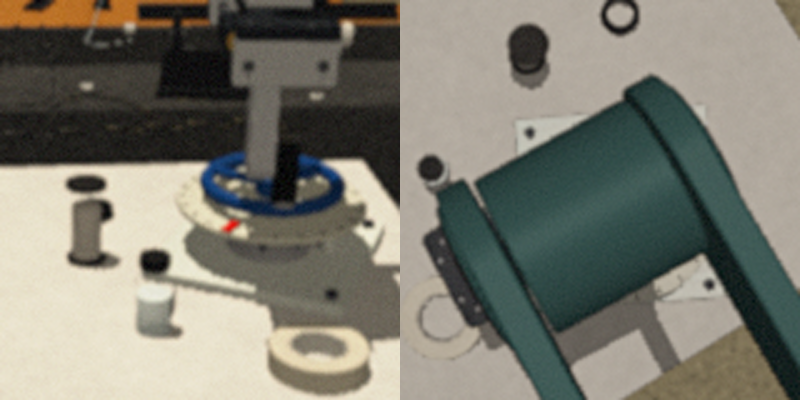

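The handle, at crop (286,175), has moved off the red mark at (232,226). It is turning with the finger just behind it, and the force is about 2.6 N. I continue.

Call:
arm_command([
  [0,-0.32,-0.04,0,0,0,-0.05],
  [0,-0.3,-0.1,0,0,0,-0.06],
  [0,-0.29,-0.1,0,0,0,-0.06],
  [0,-0.3,-0.1,0,0,0,-0.06],
  [0,-0.29,-0.1,0,0,0,-0.06],
  [0,-0.3,-0.1,0,0,0,-0.06],
  [0,-0.29,-0.1,0,0,0,-0.06],
  [0,-0.3,-0.1,0,0,0,-0.06],
  [0,-0.29,-0.1,0,0,0,-0.06],
  [0,-0.3,-0.1,0,0,0,-0.06],
  [0,-0.29,-0.1,0,0,0,-0.06],
  [0,-0.3,-0.1,0,0,0,-0.06],
  [0,-0.29,-0.1,0,0,0,-0.06],
  [0,-0.3,-0.1,0,0,0,-0.06],
  [0,-0.29,-0.1,0,0,0,-0.06],
  [0,-0.3,-0.1,0,0,0,-0.06],
  [0,-0.29,-0.1,0,0,0,-0.06],
  [0,-0.3,-0.1,0,0,0,-0.06],
  [0,-0.29,-0.1,0,0,0,-0.06],
  [0,-0.3,-0.1,0,0,0,-0.06],
])

```text
time: 7.8
tool_pos: [0.3955, 0.253, 0.0908]
ee_rot: [-3.141, -0.003, 1.66]
wrist_force: [-0.3, 2.4, 2.3]
width: 0.0006
```

```bash
python3 plan.py 20 0.06 2.88
```

```text
alpha 2.87 r 0.054 z 0.0908 yaw 1.66 q6 0.356 F [-0.3  2.4  2.3]
[[-0.36, 0.08, -0.05], [-0.3, -0.09, -0.06], [-0.3, -0.1, -0.06], [-0.29, -0.1, -0.06], [-0.3, -0.1, -0.06], [-0.29, -0.1, -0.06], [-0.3, -0.1, -0.06], [-0.3, -0.1, -0.06], [-0.29, -0.09, -0.06], [-0.3, -0.1, -0.06], [-0.29, -0.1, -0.06], [-0.3, -0.1, -0.06], [-0.3, -0.1, -0.06], [-0.29, -0.1, -0.06], [-0.3, -0.09, -0.06], [-0.29, -0.1, -0.06], [-0.3, -0.1, -0.06], [-0.3, -0.1, -0.06], [-0.29, -0.1, -0.06], [-0.3, -0.1, -0.06]] end alpha 4.07
```

Call:
arm_command([
  [0,-0.36,0.08,0,0,0,-0.05],
  [0,-0.3,-0.1,0,0,0,-0.06],
  [0,-0.3,-0.1,0,0,0,-0.06],
  [0,-0.29,-0.1,0,0,0,-0.06],
  [0,-0.3,-0.1,0,0,0,-0.06],
  [0,-0.29,-0.1,0,0,0,-0.06],
  [0,-0.3,-0.1,0,0,0,-0.06],
  [0,-0.3,-0.1,0,0,0,-0.06],
  [0,-0.29,-0.1,0,0,0,-0.06],
  [0,-0.3,-0.1,0,0,0,-0.06],
  [0,-0.29,-0.1,0,0,0,-0.06],
  [0,-0.3,-0.1,0,0,0,-0.06],
  [0,-0.3,-0.1,0,0,0,-0.06],
  [0,-0.29,-0.1,0,0,0,-0.06],
  [0,-0.3,-0.09,0,0,0,-0.06],
  [0,-0.29,-0.1,0,0,0,-0.06],
  [0,-0.3,-0.1,0,0,0,-0.06],
  [0,-0.3,-0.1,0,0,0,-0.06],
  [0,-0.29,-0.1,0,0,0,-0.06],
  [0,-0.3,-0.1,0,0,0,-0.06],
])

```text
time: 9.8
tool_pos: [0.415, 0.1958, 0.0901]
ee_rot: [-3.141, -0.004, 2.85]
wrist_force: [-2.2, 1.3, 1.5]
width: 0.0007
```

```bash
python3 plan.py 20 0.06 4.07; python3 look.py v3
```

```text
alpha 4.061 r 0.0536 z 0.0901 yaw 2.85 q6 -0.964 F [-2.2  1.3  1.5]
[[-0.35, 0.05, -0.051], [-0.3, -0.1, -0.06], [-0.29, -0.1, -0.06], [-0.3, -0.09, -0.06], [-0.3, -0.1, -0.06], [-0.29, -0.1, -0.06], [-0.3, -0.1, -0.06], [-0.29, -0.1, -0.06], [-0.3, -0.1, -0.06], [-0.3, -0.09, -0.06], [-0.29, -0.1, -0.06], [-0.3, -0.1, -0.06], [-0.29, -0.1, -0.06], [-0.3, -0.1, -0.06], [-0.3, -0.1, -0.06], [-0.29, -0.09, -0.06], [-0.3, -0.1, -0.06], [-0.29, -0.1, -0.06], [-0.3, -0.1, -0.06], [-0.3, -0.1, -0.06]] end alpha 5.261
```

View pics/v3.png

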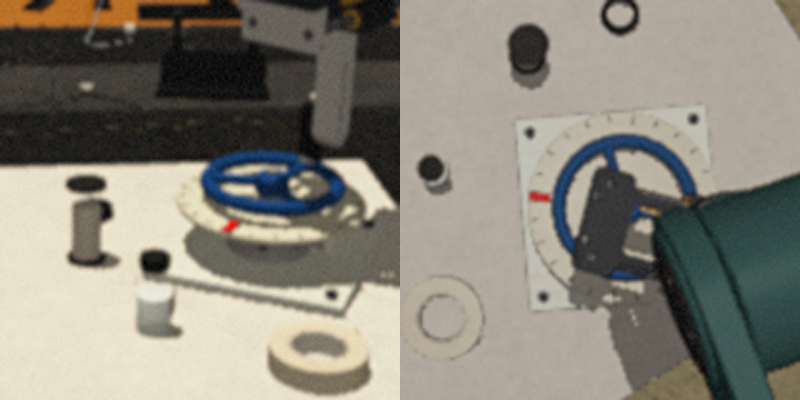

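The wheel is past half a turn. The handle is now behind the finger at side-crop (308,130), and the neighbours are unmoved. I continue.

Call:
arm_command([
  [0,-0.35,0.05,0,0,0,-0.05],
  [0,-0.3,-0.1,0,0,0,-0.06],
  [0,-0.29,-0.1,0,0,0,-0.06],
  [0,-0.3,-0.1,0,0,0,-0.06],
  [0,-0.3,-0.1,0,0,0,-0.06],
  [0,-0.29,-0.1,0,0,0,-0.06],
  [0,-0.3,-0.1,0,0,0,-0.06],
  [0,-0.29,-0.1,0,0,0,-0.06],
  [0,-0.3,-0.1,0,0,0,-0.06],
  [0,-0.3,-0.1,0,0,0,-0.06],
  [0,-0.29,-0.1,0,0,0,-0.06],
  [0,-0.3,-0.1,0,0,0,-0.06],
  [0,-0.29,-0.1,0,0,0,-0.06],
  [0,-0.3,-0.1,0,0,0,-0.06],
  [0,-0.3,-0.1,0,0,0,-0.06],
  [0,-0.29,-0.1,0,0,0,-0.06],
  [0,-0.3,-0.1,0,0,0,-0.06],
  [0,-0.29,-0.1,0,0,0,-0.06],
  [0,-0.3,-0.1,0,0,0,-0.06],
  [0,-0.3,-0.1,0,0,0,-0.06],
])

```text
time: 11.9
tool_pos: [0.4751, 0.1928, 0.0897]
ee_rot: [3.14, -0.004, -2.244]
wrist_force: [-1.8, -2.0, 0.5]
width: 0.0004
```

```bash
python3 plan.py 20 0.05 5.26
```

```text
alpha 5.256 r 0.0533 z 0.0897 yaw 4.039 q6 -2.192 F [-1.8 -2.   0.5]
[[-0.29, 0.04, -0.047], [-0.25, -0.08, -0.05], [-0.25, -0.08, -0.05], [-0.24, -0.09, -0.05], [-0.25, -0.08, -0.05], [-0.24, -0.08, -0.05], [-0.25, -0.09, -0.014], [-0.25, -0.07, -0.0], [-0.25, -0.06, -0.0], [-0.26, -0.05, -0.0], [-0.25, -0.04, -0.0], [-0.26, -0.02, -0.0], [-0.26, -0.01, -0.0], [-0.26, 0.0, -0.0], [-0.26, 0.02, -0.0], [-0.26, 0.02, -0.0], [-0.26, 0.05, -0.0], [-0.25, 0.05, -0.0], [-0.25, 0.07, -0.0], [-0.25, 0.08, -0.0]] end alpha 6.256
```

Call:
arm_command([
  [0,-0.29,0.04,0,0,0,-0.05],
  [0,-0.25,-0.08,0,0,0,-0.05],
  [0,-0.25,-0.08,0,0,0,-0.05],
  [0,-0.24,-0.09,0,0,0,-0.05],
  [0,-0.25,-0.08,0,0,0,-0.05],
  [0,-0.24,-0.08,0,0,0,-0.05],
  [0,-0.25,-0.09,0,0,0,-0.01],
  [0,-0.25,-0.07,0,0,0,0],
  [0,-0.25,-0.06,0,0,0,0],
  [0,-0.26,-0.05,0,0,0,0],
  [0,-0.25,-0.04,0,0,0,0],
  [0,-0.26,-0.02,0,0,0,0],
  [0,-0.26,-0.01,0,0,0,0],
  [0,-0.26,0,0,0,0,0],
  [0,-0.26,0.02,0,0,0,0],
  [0,-0.26,0.02,0,0,0,0],
  [0,-0.26,0.05,0,0,0,0],
  [0,-0.25,0.05,0,0,0,0],
  [0,-0.25,0.07,0,0,0,0],
  [0,-0.25,0.08,0,0,0,0],
])

```text
time: 13.9
tool_pos: [0.5004, 0.2376, 0.0903]
ee_rot: [3.141, -0.001, -1.934]
wrist_force: [-3.9, -4.0, -0.5]
width: 0.0007
```

```bash
python3 plan.py 15 0.05 6.25; python3 look.py v4
```

```text
alpha 6.266 r 0.0529 z 0.0903 yaw 4.349 q6 -2.437 F [-3.9 -4.  -0.5]
[[-0.21, 0.18, -0.001], [-0.24, 0.11, -0.0], [-0.23, 0.12, -0.0], [-0.22, 0.13, -0.0], [-0.22, 0.14, -0.0], [-0.21, 0.15, -0.0], [-0.21, 0.16, -0.0], [-0.19, 0.17, -0.0], [-0.19, 0.18, -0.0], [-0.18, 0.19, -0.0], [-0.17, 0.2, -0.0], [-0.15, 0.21, -0.0], [-0.15, 0.21, -0.0], [-0.14, 0.22, -0.0], [-0.12, 0.23, -0.0]] end alpha 7.016
```

View pics/v4.png

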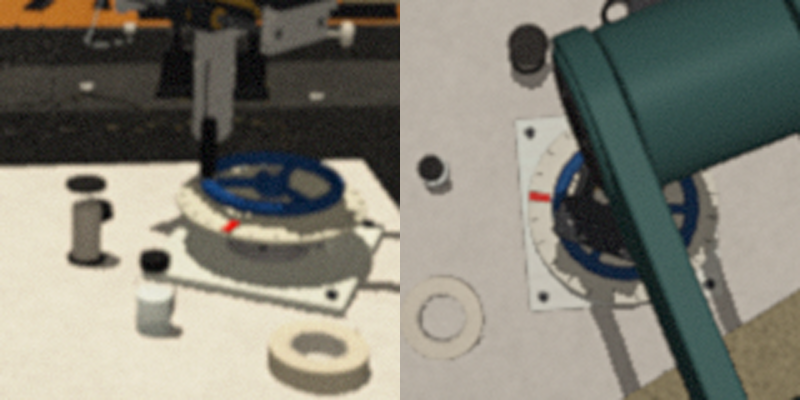

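The handle is at side-crop (208,147), full-image (353.2,188.8), ahead of the finger and nearing the mark. I convert that to a wheel angle.

```bash
cat > ang.py <<'E'
import sys
from h import *
C=np.array([.4475,.2385]);T=np.arange(4,7.4,.05)
X=np.c_[C[0]+.052*np.cos(T+1.42),C[1]+.052*np.sin(T+1.42),0*T+.095]
p=proj("side",X)
def where(u): return [(round(t,2),a.round(1).tolist()) for t,a,b in zip(T,p,np.r_[p[1:],p[-1:]]) if (a[0]-u)*(b[0]-u)<=0]
for u in map(float,sys.argv[1:]): print(u,where(u))
print("2pi:",proj("side",[[C[0]+.052*np.cos(1.42),C[1]+.052*np.sin(1.42),.095]]))
E
python3 ang.py 353.2
```

```text
353.2 [(np.float64(4.95), [353.4, 185.7]), (np.float64(5.45), [352.9, 190.3])]
2pi: [[366.14714646 197.34466113]]
```

Call:
arm_command([
  [0,-0.21,0.18,0,0,0,0],
  [0,-0.24,0.11,0,0,0,0],
  [0,-0.23,0.12,0,0,0,0],
  [0,-0.22,0.13,0,0,0,0],
  [0,-0.22,0.14,0,0,0,0],
  [0,-0.21,0.15,0,0,0,0],
  [0,-0.21,0.16,0,0,0,0],
  [0,-0.19,0.17,0,0,0,0],
  [0,-0.19,0.18,0,0,0,0],
  [0,-0.18,0.19,0,0,0,0],
  [0,-0.17,0.2,0,0,0,0],
  [0,-0.15,0.21,0,0,0,0],
  [0,-0.15,0.21,0,0,0,0],
  [0,-0.14,0.22,0,0,0,0],
  [0,0,0,0,0,0,0],
  [0,0,0,0,0,0,0],
])

```text
time: 15.6
tool_pos: [0.4878, 0.2719, 0.0904]
ee_rot: [3.141, 0.0, -1.934]
wrist_force: [0.6, 0.2, -0.2]
width: 0.0006
```

```bash
python3 plan.py 8 0.04 7.0; python3 look.py v5; python3 ang.py 360 362 364 366 | cut -c1-100
```

```text
alpha 6.975 r 0.0524 z 0.0904 yaw 4.349 q6 -2.372 F [ 0.6  0.2 -0.2]
[[-0.07, 0.2, -0.001], [-0.09, 0.19, 0.0], [-0.08, 0.19, 0.0], [-0.08, 0.19, 0.0], [-0.07, 0.2, 0.0], [-0.06, 0.2, 0.0], [-0.05, 0.2, 0.0], [-0.04, 0.2, 0.0]] end alpha 7.295
360.0 [(np.float64(4.4), [360.8, 181.8]), (np.float64(6.0), [359.9, 195.3])]
362.0 [(np.float64(4.3), [362.7, 181.3]), (np.float64(6.1), [362.0, 196.1])]
364.0 [(np.float64(4.2), [364.8, 180.9]), (np.float64(6.15), [363.0, 196.5])]
366.0 [(np.float64(4.1), [367.0, 180.6]), (np.float64(6.25), [365.3, 197.1])]
2pi: [[366.14714646 197.34466113]]
```

View pics/v5.png

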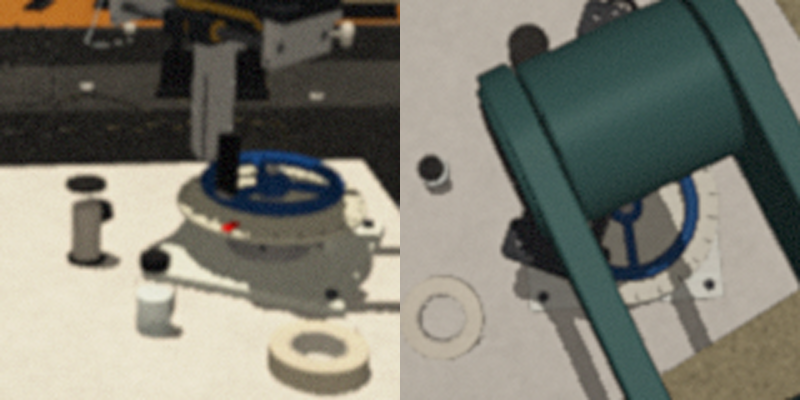

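The handle is at side-crop (228,165), just short of the mark. I compare its column with the starting image to work out what remains.

```bash
cat > col.py <<'E'
from h import *
def hc(im):
    g=im.max(2).astype(float)[:,350:382]; u=np.arange(350,382)
    return [round(float((u*(g[r]<55)).sum()/max(1,(g[r]<55).sum())),1) for r in range(188,206,2)]
print("start",hc(cv2.imread("pics/side0.png")));s=eyes.snapshot("side");print("now",hc(s))
cv2.imwrite("pics/now.png",s)
E
python3 col.py
```

```text
start [365.5, 361.0, 360.7, 367.0, 366.5, 367.0, 367.0, 367.5, 367.0]
now [369.0, 361.5, 361.0, 360.0, 360.8, 362.0, 360.8, 360.3, 358.0]
```

Call:
arm_command([
  [0,-0.08,0.19,0,0,0,0],
  [0,-0.09,0.19,0,0,0,0],
  [0,-0.08,0.19,0,0,0,0],
  [0,-0.08,0.19,0,0,0,0],
  [0,-0.07,0.2,0,0,0,0],
  [0,-0.06,0.2,0,0,0,0],
  [0,0,0,0,0,0,0],
  [0,0,0,0,0,0,0],
  [0,0,0,0,0,0,0],
])

```text
time: 16.65
tool_pos: [0.4788, 0.2802, 0.0904]
ee_rot: [3.141, 0.0, -1.934]
wrist_force: [1.1, -1.0, 1.2]
width: 0.0003
```

```bash
python3 plan.py 4 0.03 7.2;python3 col.py
```

```text
alpha 7.211 r 0.0521 z 0.0904 yaw 4.349 q6 -2.351 F [ 1.1 -1.   1.2]
[[-0.03, 0.15, -0.001], [-0.04, 0.16, -0.0], [-0.03, 0.15, -0.0], [-0.02, 0.15, -0.0]] end alpha 7.331
start [365.5, 361.0, 360.7, 367.0, 366.5, 367.0, 367.0, 367.5, 367.0]
now [371.5, 366.0, 365.5, 365.5, 365.5, 363.7, 365.1, 362.0, 364.6]
```

About 0.05 rad short. I nudge 2.5 mm further, back the finger off, lift, and clear the view.

Call:
arm_command([
  [0,-0.03,0.12,0,0,0,0],
  [0,-0.03,0.12,0,0,0,0],
  [0,0,0,0,0,0,0],
  [0,0,0,0,0,0,0],
  [0,0.1,-0.5,0,0,0,0],
  [0,0.1,-0.5,0,0,0,0],
  [0,0,0,-2,0,0,0],
  [0,0,0,-3,0,0,0],
  [0,0,0,-3,0,0,0],
  [0,0,0,-3,0,0,0],
  [0,0,0,-2,0,0,0],
  [0,4,0,0,0,0,0],
  [0,4,0,0,0,0,0],
  [0,4,0,0,0,0,0],
  [0,4,0,0,0,0,0],
  [0,4,0,0,0,0,0],
  [0,4,0,0,0,0,0],
  [0,4,0,0,0,0,0],
  [0,0,0,0,0,0,0],
])

```text
time: 18.6
tool_pos: [0.369, 0.0881, 0.2214]
ee_rot: [-3.109, -0.044, -2.021]
wrist_force: [0.3, -0.3, -0.1]
width: 0.0007
```

```bash
python3 look.py v6; python3 col.py; python3 - <<'E'
from h import *
C=np.array([.4475,.2385])
a=cv2.imread("pics/top0.png");b=eyes.snapshot("top");cv2.imwrite("pics/top1.png",b)
# wheel rotation about hub: spokes compared with the start image
def pol(im):
    T=np.deg2rad(np.arange(0,360,.5));out=[]
    for r in (.02,.025,.03,.035,.04):
        p=proj("top",np.c_[C[0]+r*np.cos(T),C[1]+r*np.sin(T),0*T+.067]).astype(np.float32)
        v=cv2.remap(im,p[None,:,0],p[None,:,1],cv2.INTER_LINEAR)[0].astype(float);out.append(v[:,0]-v[:,2])
    return np.array(out)
A,B=pol(a),pol(b)
s=[((A-A.mean())*(np.roll(B,-k,1)-B.mean())).sum() for k in range(-60,61)]
k=np.argmax(s)-60;print("wheel minus 2pi, rad:",np.deg2rad(k/2),max(s)/np.sqrt(((A-A.mean())**2).sum()*((B-B.mean())**2).sum()))
for n,(x,y,h) in dict(vial=(303,217,16),case=(342,168,18),lens=(378,156,14),tape=(308,277,22)).items():
    t=a[y-h:y+h,x-h:x+h];w=b[y-h-6:y+h+6,x-h-6:x+h+6];m=cv2.minMaxLoc(cv2.matchTemplate(w,t,cv2.TM_CCOEFF_NORMED));print(n,np.array(m[3])-6,round(m[1],3))
E
```

```text
start [365.5, 361.0, 360.7, 367.0, 366.5, 367.0, 367.0, 367.5, 367.0]
now [365.5, 361.0, 360.9, 367.0, 366.5, 366.5, 367.0, 366.5, 366.5]
wheel minus 2pi, rad: -0.017453292519943295 0.9969378302094606
vial [0 0] 0.999
case [0 0] 0.999
lens [0 0] 0.999
tape [0 0] 0.984
```

View pics/v6.png

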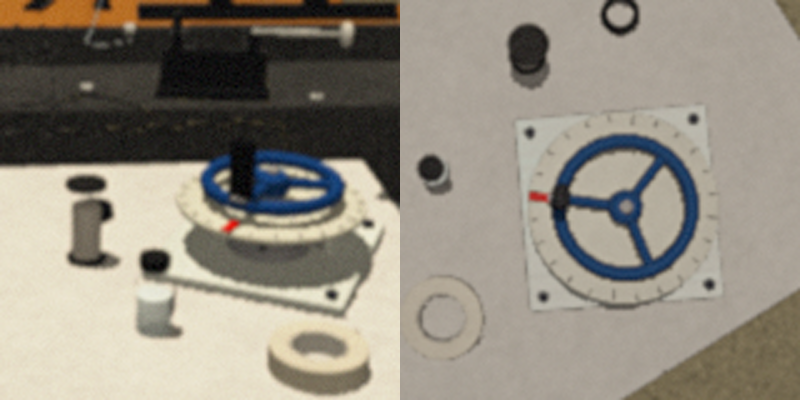

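The handle is back at the red mark, at top-crop (560,200) with the mark at (540,197). The measured error is about -0.02 rad, the neighbours are unmoved, and the arm is clear. I hand in the job.

```bash
python3 -c "
from bench import job,sensors
print(sensors.get_obs()['qvel']);print(job.close_job())"
```

```text
[ 0.00339676  0.01007569 -0.00252423 -0.00241782  0.00101725  0.00036035]
the job is handed in; nothing more can be done
None
```

The valve is open by one full turn. I pushed the handle round counter-clockwise with the shut fingertips, without gripping it, then backed the fingers off and lifted them clear. The job is handed in, but it reports no verdict.

- **Wheel angle:** comparing the spokes in the overhead picture with the start picture puts the wheel about 0.02 rad short of a full turn (the allowance is 0.15 rad). The side view shows the handle within about 0.5 pixel of where it started.
- **Neighbours:** the vial, objective case, tape roll and lens ring show no shift in the overhead picture.
- **Forces:** the wrist force read about 6 N at most at the end of any move during the push. The arm was touching nothing when I handed in.
- **Disagreement:** on the final 70 mm/row retreat, already clear of the valve, the arm ended short of the commanded distance with the tool tilted about 3 degrees. It had no effect on the result.

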